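# Two-pin lid check of a tin on the bench scale

## Robot

A 6-joint arm with a two-finger parallel gripper is mounted at the origin on the work surface. World frame = base frame: x ahead of the robot, y to its left, z up, the work surface at z = 0. Lengths are in m, angles in degrees, forces in N, time in s.
With the tool pointing down it reaches from about 0.4 to 0.825 m from the base axis. Payload 7 kg.
Tool frame: the origin (TCP) lies midway between the tips of the shut fingers; the grasp point (between the pads) lies 19 mm behind it; z points along the fingers, y is the line along which they close (so a half turn about z gives the same grasp; the last joint's range is limited). The gripper opens to 88 mm and grips with 3 to 60 N. Pads are 19 mm wide; open, the fingers measure 130 mm over their backs; the gripper's body (78 mm by 193 mm) begins 47 mm behind the grasp point.
Start: joints at [85.09, 20.546, 0.682, 0, -70.136, -16.507], TCP at [0.246, 0.628, 0.227] pointing down, gripper open.
Joint ranges: [-176.03, 176.03], [-82.01, 121.73], [-58.28, 71.71], [-173.87, 95.51], [-174.79, -0.11], [-173.66, 173.66]. Speed limits (degrees/s): [136.94, 136.94, 172.46, 180, 180, 180].

## Interface

Orientations are given as [roll, pitch, yaw] about the fixed x, y, z axes, in that order (R = Rz(yaw) Ry(pitch) Rx(roll)).
In Python, from plant import telemetry, viewer, workorder gives the robot as it stands. The module is installed in compiled form; this text tells all that it offers.
- The arm moves only by the tool carry_out, never from a script. Its argument "rows" is a list of rows, each a list of 6 numbers: the shift along the tool's x, y, z in m, then the turn, a rotation vector about the tool's x, y, z in rad. In form: [[tx, ty, tz, ax, ay, az], ...]. A call has 1 to 8 rows; each row is the pose to reach, as a shift and turn from the pose commanded when the call began, along the tool's axes at that moment; what a row does not reach only later rows make up. A row lasts 1/8 s, in which the tool goes at most 62.5 mm and 10.7 degrees, less where a joint would pass 70% of its speed; a pose out of reach is approached as far as the arm can. A call with a gripper value outside its range is refused whole. "grip" is the gripper's target within -1 to 1 (fully open at 1, half-way at 0, shut at -1), set as the call begins (left out, the last holds). The fingers move at their own pace and stop on an object; the grip force is fixed at half the most. Time passes only in rows, so rows that repeat a pose let the fingers close. It gives the time, the measured TCP pose, the force, the opening and the grip force at its end, in the units of the state.
- telemetry.get_obs(): the state, without advancing time (a new reading comes with each control period).
- viewer.snapshot(name): name is "side" or "top" or "wrist"; returns the picture (384x512x3 uint8, red, green, blue); there is no depth.
- viewer.camera_info(name): a dict with "intrinsics" (3x3 intrinsics, pixels), "k1" (the pictures are not rectified: a ray, as slopes to the right and down, at radius r is drawn at 1 + k1 r^2 times it, then the intrinsics apply), "extrinsics" (4x4, takes a point from camera to world coordinates); the wrist camera has in their place "tool_from_camera" (4x4, takes a point from camera to tool coordinates, whose origin is the TCP and whose axes are the flange's). Camera axes: x right, y down, z forward; pixel columns grow to the right and rows downward; lengths in m; the calibration is good to about 2 mm. A picture is of the moment at which its call begins: read the wrist's pose just before it. camera_info takes no time and is no camera call.
- workorder.close_job(): hands the job in; it is judged then, once.
The state is a dict: "clock": time; "joint_pos": joint angles; "qvel": joint speeds; "tau": joint torques, N m; "tool_pos": TCP position; "orientation": TCP orientation; "force": force on the tool from outside, world axes, zero at the start; "moment": the same for the moment, N m; "opening": finger opening in m; "gripper_force": force on a finger pad.
Only numpy, scipy, OpenCV 4.12 (cv2) and the standard library are available. Lean on these libraries where they do the work, as an engineer would, in place of code of your own. Each camera call takes 0.05 s, during which the arm holds its last target. There are 200 camera calls.

## Task

Stand the blue tin with the two red dots on its lid upright and centred on the scale pan, inside the printed ring, and let go of it. Then lift the orange two-pin gauge out of its stand and, keeping it upright, rest its two pins on the two red dots (one pin on each, either way round), pressing lightly with about 4 newtons. Finish while still holding the gauge there like that; never press hard, do not drop the tin, and leave the green tin, the bottle and the calculator alone.

Things in the scene. Friction and masses are not known exactly. Their poses are not given: they have to be found in the camera images.
- tin: The sample: round tin, 60 mm diameter, 80 mm high, 0.24 to 0.39 kg, blue body, steel rims, flat white lid with two red dots (14 mm diameter, centres 24 mm apart, joined by a thin black line). Loose, standing on the table left of the scale (+y). Origin: centre of its underside; z up; x runs along the line through the dots (at x = -12 and +12 mm).
- tin_mark (a point): The middle of the line between the two red dots, on the lid's top face, 80 mm above the tin's origin; axes as the tin's.
- scale: Bench scale, fixed to the table: grey body 170 x 170 mm, 40 mm high, with a black key strip along its -x edge. It carries a round bright pan. Origin: centre of its underside; z up.
- pan_top (a point): Centre of the upper face of the scale's pan, 72 mm above the table when empty. The pan is an aluminium disc, 124 mm diameter, 8 mm thick, centred 12 mm to the scale's +x side, with a thin blue ring (84 mm diameter) printed round its centre. It sinks straight down on a spring and never tilts.
- pan (a joint): How far the pan has sunk (m): 0 empty, stop at 0.022. Spring about 600 N/m, i.e. about 1.7 mm further down for each extra newton; the tin alone sinks it about 4 to 7 mm, and a 4 N push on the tin about 7 mm more.
- gauge: Hand gauge, loose, 0.14 kg, upright in its stand. Heights from the tips: two round-ended brass pins, 7 mm diameter, 24 mm apart, 0-8 mm; black blade 36 x 14 mm, 8-58; black flange 52 x 30 mm, 58-64; orange square handle 24 x 24 mm (sides along x and y), 64-134. Origin: midway between the pin tips, at tip height; z up the handle; x along the line through the pins.
- stand: The gauge's stand, fixed, right of the scale (-y): black block 90 (x) x 60 (y) mm, 70 mm high, slot 41 x 19 mm right through from top to bottom. The gauge's flange rests on its top, blade and pins hang in the slot (gauge origin 12 mm above the table, gauge x along stand x). Pull the gauge straight up over 60 mm to clear it. Origin: centre of its underside; z up.
- plain_tin: Bystander: tin of the same size and weight with a green body and a plain green lid without dots, standing left of the scale; it and the sample may swap places. Origin: centre of its underside.
- bottle: Bystander: clear drinks bottle with a green cap, 60 mm diameter, 190 mm high, 0.45 kg, loose, standing far right. Origin: centre of its underside.
- calculator: Bystander: black pocket calculator 75 x 130 mm, 14 mm thick, loose, lying beyond the scale. Origin: centre of its underside.
Things that resemble listed ones, but are neither listed nor needed, are in the scene too. What is shaped like the gauge but purple is not meant.

How it is judged (in metres and radians):
On the way, in this order (a step that is already met when the one before it is completed fails the run):
1. the blue tin stands upright on the pan, centred within 12 mm, let go and still (horizontal distance between tin and pan_top below 0.012 m and z of tin in the frame of pan_top below 0.004 m and angle between tin's own z axis and vertical below 0.06 rad and contact force between tin and scale above 1 N and contact force between tin and the arm below 0.1 N and contact force between tin and the fingers below 0.1 N and linear speed of tin below 0.03 m/s), for 0.3 s.
2. the gauge is lifted clear of its stand by the fingers (height (world z) of gauge above 0.072 m and contact force between gauge and stand below 0.1 N and contact force between gauge and the fingers above 1 N), for 0.1 s.
At the end, for the whole second after the job is handed in: Fingers hold the gauge still, upright within 7 deg, pin midpoint within 7 mm of the dots' middle, pin line within 14 deg of the dots' line, pressing the lid with 2 to 7 N; tin upright on the pan within 12 mm of centre; robot off tin and scale, gauge off scale and stand (horizontal distance between tin and pan_top below 0.012 m and z of tin in the frame of pan_top below 0.004 m and angle between tin's own z axis and vertical below 0.06 rad and contact force between each of tin, scale and the arm below 0.1 N and contact force between each of tin, scale and the fingers below 0.1 N and contact force between gauge and scale below 0.1 N and contact force between gauge and stand below 0.1 N and contact force between gauge and the fingers above 1 N and distance between gauge and tin_mark below 0.007 m and angle between gauge's own z axis and vertical below 0.12 rad and angle between the x axis of gauge and the x axis of tin, either way round below 0.25 rad and contact force between gauge and tin between 2 and 7 N and linear speed of gauge below 0.02 m/s); the arm keeps its last pose, push and grip.
It fails at once if the gauge is pressed on the tin with more than 15 N (contact force between gauge and tin above 15 N).
It fails at once if the tin is dropped onto the pan: let go over it with its underside more than 15 mm above it (horizontal distance between tin and pan_top below 0.06 m and z of tin in the frame of pan_top above 0.015 m and contact force between tin and the fingers below 0.05 N and contact force between tin and scale below 0.05 N).
It fails at once if the green tin is moved more than 20 mm (distance of plain_tin from where it was at the start of the episode above 0.02 m).
It fails at once if the bottle is moved more than 20 mm (distance of bottle from where it was at the start of the episode above 0.02 m).
It fails at once if the calculator is moved more than 20 mm (distance of calculator from where it was at the start of the episode above 0.02 m).
It also fails if it takes over 61 s, if anything falls off the work surface, if the arm or the gripper's body presses on something with over 40 N, if the wrist force passes 120 N, or if a joint passes its speed limit or range.

## Working session

There is one attempt and no reset: what is moved stays moved. The work goes in short steps, Python scripts to look and compute and a tool call to move; the robot and the scene stay as the last step left them, time stands still between calls to the robot, and variables do not carry over. Pictures are saved under pics/ and viewed, at most 10 in all, crops included, and the job is handed in when it is done.

Besides the shell and the picture viewer there is one more tool, called after "Call:" in YAML: its name, and indented under it one key for each argument. carry_out: Moves the arm, as the interface text tells. Its arguments: {"type":"object","properties":{"rows":{"type":"array"},"grip":{"type":"number"}},"required":["rows"]}

```bash
mkdir -p pics
cat > h.py <<'E'
import numpy as np, cv2
from plant import telemetry, viewer, workorder
from scipy.spatial.transform import Rotation as R
def T():
    o=telemetry.get_obs(); M=np.eye(4); M[:3,:3]=R.from_euler('xyz',o['orientation'],degrees=True).as_matrix(); M[:3,3]=o['tool_pos']; return M
def cam(n,Tw=None):
    c=viewer.camera_info(n)
    E=np.array(c['extrinsics']) if 'extrinsics' in c else (T() if Tw is None else Tw)@np.array(c['tool_from_camera'])
    return np.array(c['intrinsics']),c['k1'],E
def ray(n,px,Tw=None):
    K,k,E=cam(n,Tw); d=(np.array(px,float).reshape(-1,2)-K[:2,2])/[K[0,0],K[1,1]]
    s=d.copy()
    for _ in range(20): s=d/(1+k*(s**2).sum(1,keepdims=True))
    v=np.c_[s,np.ones(len(s))]@E[:3,:3].T
    return E[:3,3],v
def onz(n,px,z,Tw=None):
    o,v=ray(n,px,Tw); return o+v*((z-o[2])/v[:,2:])
def blobs(im,cond,amin=15):
    h=cv2.cvtColor(im,cv2.COLOR_RGB2HSV); m=cond(*[h[...,i].astype(int) for i in range(3)]).astype(np.uint8)
    n,l,s,c=cv2.connectedComponentsWithStats(m)
    return [(c[i].round(1),s[i]) for i in range(1,n) if s[i][4]>=amin],l
def snap(n,f=None):
    Tw=T(); im=viewer.snapshot(n)
    if f: cv2.imwrite('pics/'+f,im[...,::-1])
    return im,Tw
E
python3 - <<'E'
from h import *
a,_=snap('top','top0.png'); b,_=snap('side','side0.png'); c,_=snap('wrist','w0.png')
cv2.imwrite('pics/all0.png',cv2.resize(np.vstack([np.hstack([a,b])]),(800,300))[...,::-1])
o=telemetry.get_obs(); print(o)
for n in('top','side'):print(n,cam(n)[2].round(3).tolist(),cam(n)[0][0,0])
print(viewer.camera_info('wrist'))
E
```

```text
{'clock': 0.15, 'joint_pos': array([ 8.50897115e+01,  2.05821352e+01,  6.43765839e-01, -1.33985248e-02,
       -7.01360846e+01, -1.65080661e+01]), 'qvel': array([ 0.00610461, -0.11557197,  0.17298477,  0.01917292, -0.01785883,
        0.0170639 ]), 'tau': array([-7.95427400e-05, -5.83273280e+01,  2.93290830e+01,  7.00114891e+00,
        8.77968385e-03, -1.10479623e-04]), 'tool_pos': array([0.24637642, 0.62801365, 0.22582471]), 'orientation': array([ 1.79925036e+02, -9.08003365e-03, -2.14229095e+01]), 'force': array([-0.7301647 , -0.26572836,  0.34909193]), 'moment': array([-0.0181932 ,  0.03367081,  0.04069062]), 'gripper_force': 0.0, 'opening': 0.08743338570915574}
top [[0.026, -0.991, 0.13, 0.436], [-1.0, -0.023, 0.021, -0.024], [-0.018, -0.131, -0.991, 1.148], [0.0, 0.0, 0.0, 1.0]] 482.90806769163527
side [[0.998, -0.048, 0.036, 0.569], [-0.059, -0.636, 0.77, -0.854], [-0.014, -0.77, -0.638, 0.783], [0.0, 0.0, 0.0, 1.0]] 395.44815064818266
{'intrinsics': array([[277.76224932,   0.        , 254.82883536],
       [  0.        , 277.76224932, 189.60524523],
       [  0.        ,   0.        ,   1.        ]]), 'k1': -0.0320696397482935, 'tool_from_camera': array([[ 2.84731152e-04, -9.62482912e-01, -2.71342151e-01,
         7.13588376e-02],
       [ 9.99999893e-01,  3.72691737e-04, -2.72638462e-04,
         1.19751896e-04],
       [ 3.63536839e-04, -2.71342044e-01,  9.62482916e-01,
        -1.58138612e-01],
       [ 0.00000000e+00,  0.00000000e+00,  0.00000000e+00,
         1.00000000e+00]])}
```

View pics/top0.png

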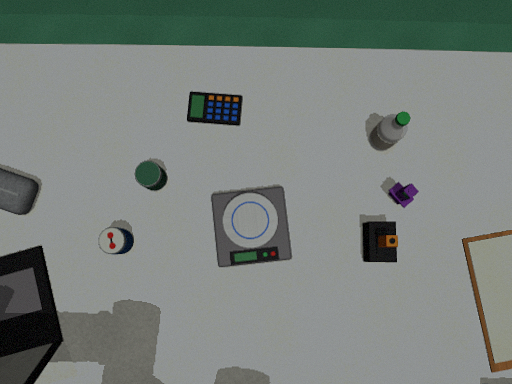

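View pics/side0.png

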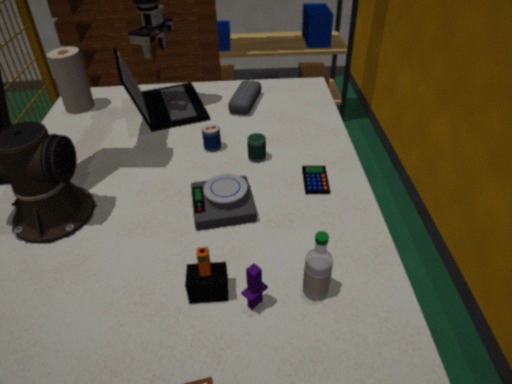

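The top view shows:
- Sample tin with red dots at (113,240), and the green tin at (150,175), which I leave alone.
- Scale ring at (250,220).
- Orange gauge in its stand at (391,241), and the purple look-alike at (403,193), which is not the one I want.
- Bottle at (390,130) and calculator at (215,108).

Candidates for the tin: (113,240) is blue with two dots and (150,175) is green and plain, so I choose the first. Candidates for the gauge: (391,241) is orange and (403,193) is purple, so I choose the first.

Run:
```python
from h import *
im=cv2.imread('pics/top0.png')[...,::-1].copy()
red=lambda h,s,v:((h<6)|(h>172))&(s>140)&(v>80)
org=lambda h,s,v:(h>=7)&(h<20)&(s>150)&(v>80)
blu=lambda h,s,v:(h>100)&(h<125)&(s>60)&(v>60)
for n,f in(('red',red),('org',org),('blu',blu)):
    B,_=blobs(im,f,8); print(n)
    for c,s in B: print(c,s,onz('top',c,.08 if n=='red' else .072 if n=='blu' else .146).round(4).tolist())
w=im[205:275,75:150]; g=im[175:270,350:430]; p=im[180:270,205:295]
h=lambda x:cv2.resize(x,(260,300),interpolation=cv2.INTER_CUBIC)
cv2.imwrite('pics/crop.png',np.hstack([h(w),h(p),h(g)])[...,::-1])
c=im[180:270,205:295]
```

```text
red
[109.9 234.9] [108 232   5   7  26] [[0.4636, 0.3082, 0.08]]
[112.  245.5] [110 243   5   6  26] [[0.4404, 0.302, 0.08]]
[272.7 253.1] [271 251   5   5  18] [[0.4333, -0.0537, 0.08]]
org
[210.9  97.2] [209  95   5   5  23] [[0.7624, 0.0875, 0.146]]
[219.1  97.8] [217  96   5   5  23] [[0.7614, 0.0698, 0.146]]
[227.   98.5] [225  97   5   4  20] [[0.7602, 0.0527, 0.146]]
[235.5  99. ] [233  97   6   5  26] [[0.7594, 0.0344, 0.146]]
[485. 301.] [463 230  49 142 764] [[0.3467, -0.4859, 0.146]]
[391.2 240.6] [386 235  12  12 111] [[0.4649, -0.2953, 0.146]]
blu
[210.2 103.3] [208 101   6   6  25] [[0.7719, 0.0968, 0.072]]
[218.4 104.1] [216 102   6   5  27] [[0.7704, 0.0778, 0.072]]
[226.6 104.9] [224 103   6   5  27] [[0.7688, 0.0588, 0.072]]
[234.7 105.2] [232 103   6   6  27] [[0.7685, 0.0401, 0.072]]
[209.7 110. ] [207 108   6   5  28] [[0.7559, 0.0973, 0.072]]
[217.7 110.4] [215 108   6   6  25] [[0.7553, 0.0789, 0.072]]
[226. 111.] [224 109   5   5  25] [[0.7543, 0.0597, 0.072]]
[234.3 112. ] [232 110   6   5  24] [[0.7523, 0.0405, 0.072]]
[208.9 116. ] [206 114   6   5  26] [[0.7417, 0.0986, 0.072]]
[217. 117.] [215 115   5   5  25] [[0.7397, 0.0799, 0.072]]
[225.5 117.7] [223 115   6   6  28] [[0.7384, 0.0603, 0.072]]
[233.6 118.1] [231 116   6   5  29] [[0.7378, 0.0417, 0.072]]
[249.6 220. ] [231 201  38  38 187] [[0.5051, -0.0011, 0.072]]
```

View pics/crop.png

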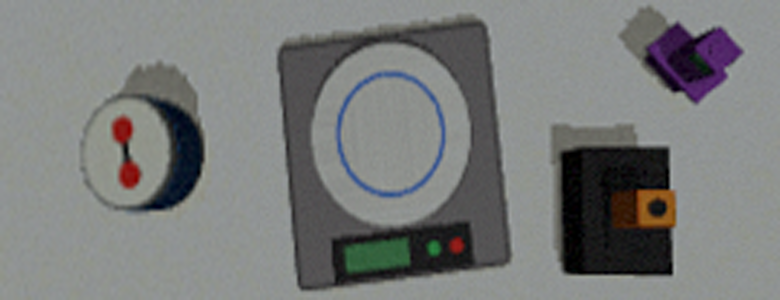

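The crop confirms the choice: blue tin with two red dots joined by a line, and orange gauge in the black stand. The estimates are tin at (0.452, 0.305) with dot yaw about 15°, and pan at (0.505, -0.001). I'll go above the tin with tool yaw 15°.

```bash
cat >> h.py <<'E'
def go(p,yaw):
    M=T(); G=R.from_euler('xyz',[180,0,yaw],degrees=True)
    d=M[:3,:3].T@(np.array(p)-M[:3,3]); r=(R.from_matrix(M[:3,:3]).inv()*G).as_rotvec()
    print('go',p,yaw,d.round(4).tolist(),r.round(4).tolist())
E
python3 -c "
from h import *
go([.452,.305,.26],15); go([.246,.628,.29],-21.4)"
```

```text
go [0.452, 0.305, 0.26] 15 [0.3094, 0.2256, -0.0338] [0.0013, 0.0003, -0.6357]
go [0.246, 0.628, 0.29] -21.4 [-0.0003, 0.0002, -0.0642] [0.0013, -0.0002, -0.0004]
```

Call:
carry_out:
  rows:
    - [0, 0, -0.06, 0, 0, 0]
    - [0.045, 0.033, -0.06, 0, 0, -0.1]
    - [0.09, 0.066, -0.06, 0, 0, -0.2]
    - [0.14, 0.1, -0.06, 0, 0, -0.3]
    - [0.185, 0.135, -0.06, 0, 0, -0.4]
    - [0.23, 0.17, -0.05, 0, 0, -0.5]
    - [0.275, 0.2, -0.04, 0, 0, -0.58]
    - [0.309, 0.226, -0.034, 0.001, 0, -0.636]
  grip: 1

```text
clock: 1.15
tool_pos: [0.4522, 0.3031, 0.26]
orientation: [-180.0, 0.0, 15.1]
force: [0.9, 0.8, 1.2]
opening: 0.0874
gripper_force: 0.0
```

Call:
carry_out:
  rows:
    - [0, 0, 0, 0, 0, 0]
    - [0, 0, 0, 0, 0, 0]

```text
clock: 1.4
tool_pos: [0.4517, 0.3051, 0.2606]
orientation: [-179.9, -0.0, 15.0]
force: [-0.9, 0.5, 0.1]
opening: 0.0879
gripper_force: 0.0
```

```bash
cat > tin.py <<'E'
from h import *
import sys
z=float(sys.argv[1])
im,Tw=snap('wrist',sys.argv[2])
B,_=blobs(im,lambda h,s,v:((h<6)|(h>172))&(s>140)&(v>70),30)
P=[]
for c,s in B:
    p=onz('wrist',c,z,Tw)[0]; P.append(p); print(c,s[4],p.round(4))
if len(P)==2:
    d=P[0]-P[1]; print('mid',(P[0]+P[1])/2,'len',np.linalg.norm(d),'yaw',np.degrees(np.arctan2(d[1],d[0])))
print(Tw[:3,3].round(4),telemetry.get_obs()['orientation'].round(2))
E
python3 tin.py .08 w1.png
```

```text
[256.1 160.7] 61 [0.4646 0.3082 0.08  ]
[256.3 179.2] 58 [0.442  0.3019 0.08  ]
mid [0.45330489 0.30502972 0.08      ] len 0.02342212639357327 yaw 15.657454572266678
[0.4517 0.3051 0.2606] [-1.7994e+02 -2.0000e-02  1.5010e+01]
```

View pics/w1.png

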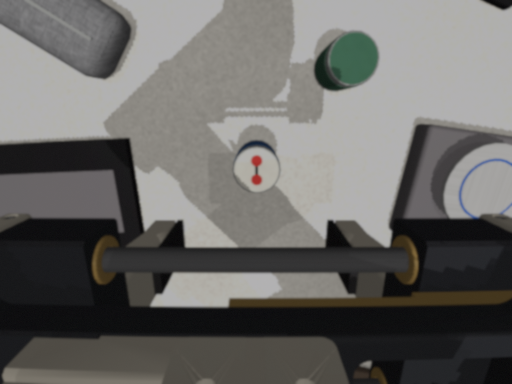

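The wrist view shows the tin's dots at (256,161) and (256,179), centred between the fingers, with the green tin clear at (350,60). I'll descend and grip.

Call:
carry_out:
  rows:
    - [0.001, 0, 0.05, 0, 0, -0.01]
    - [0.001, 0, 0.1, 0, 0, -0.01]
    - [0.001, 0, 0.15, 0, 0, -0.01]
    - [0.001, 0, 0.19, 0, 0, -0.01]
    - [0.001, 0, 0.21, 0, 0, -0.01]
    - [0.001, 0, 0.222, 0, 0, -0.01]
    - [0.001, 0, 0.222, 0, 0, -0.01]

```text
clock: 2.33
tool_pos: [0.4522, 0.306, 0.0381]
orientation: [-180.0, 0.0, 15.6]
force: [0.4, 0.8, -0.7]
opening: 0.0879
gripper_force: 0.0
```

Call:
carry_out:
  rows:
    - [0, 0, 0, 0, 0, 0]
    - [0, 0, 0, 0, 0, 0]
    - [0, 0, 0, 0, 0, 0]
    - [0, 0, 0, 0, 0, 0]
    - [0, 0, 0, 0, 0, 0]
    - [0, 0, 0, 0, 0, 0]
  grip: -1

```text
clock: 3.08
tool_pos: [0.4528, 0.3055, 0.0392]
orientation: [-180.0, -0.0, 15.6]
force: [-0.8, -1.1, 6.1]
opening: 0.0595
gripper_force: 30.0
```

Call:
carry_out:
  rows:
    - [0, 0, -0.03, 0, 0, 0]
    - [0, 0, -0.07, 0, 0, 0]
    - [0, 0, -0.12, 0, 0, 0]
    - [0, 0, -0.16, 0, 0, 0]
    - [0, 0, -0.16, 0, 0, 0]

```text
clock: 3.7
tool_pos: [0.4537, 0.3068, 0.2017]
orientation: [-179.7, -0.3, 15.6]
force: [-0.1, 0.8, -3.7]
opening: 0.0596
gripper_force: 30.0
```

```bash
python3 tin.py .241 w2.png; python3 -c "
from h import *
go([.505,-.001,.24],0)"
```

```text
[255.3 240.4] 376 [0.4662 0.3109 0.241 ]
[254.4 288. ] 459 [0.4412 0.3044 0.241 ]
mid [0.45368493 0.30763538 0.241     ] len 0.025880464807472078 yaw 14.657352283129967
[0.4537 0.3068 0.2017] [-1.7983e+02 -1.1000e-01  1.5570e+01]
go [0.505, -0.001, 0.24] 0 [-0.0318, 0.3095, -0.0416] [-0.0032, -0.0014, 0.2718]
```

Call:
carry_out:
  rows:
    - [-0.004, 0.039, -0.01, 0, 0, 0.04]
    - [-0.008, 0.078, -0.03, 0, 0, 0.08]
    - [-0.012, 0.117, -0.042, 0, 0, 0.12]
    - [-0.016, 0.156, -0.042, 0, 0, 0.16]
    - [-0.02, 0.195, -0.042, 0, 0, 0.2]
    - [-0.024, 0.234, -0.042, 0, 0, 0.24]
    - [-0.028, 0.273, -0.042, 0, 0, 0.26]
    - [-0.0315, 0.3095, -0.042, 0, 0, 0.272]

```text
clock: 4.75
tool_pos: [0.5044, -0.0026, 0.2382]
orientation: [-180.0, 0.2, -0.0]
force: [0.4, 0.2, -3.4]
opening: 0.0599
gripper_force: 30.0
```

Call:
carry_out:
  rows:
    - [0, 0, 0.03, 0, 0, 0]
    - [0, 0, 0.06, 0, 0, 0]
    - [0, 0, 0.085, 0, 0, 0]
    - [0, 0, 0.1, 0, 0, 0]
    - [0, 0, 0.1, 0, 0, 0]
    - [0, 0, 0.1, 0, 0, 0]

```text
clock: 5.5
tool_pos: [0.5059, -0.0009, 0.1408]
orientation: [-179.9, -0.0, 0.0]
force: [-0.6, 0.6, -3.1]
opening: 0.0597
gripper_force: 30.0
```

```bash
python3 tin.py .19 w3.png; python3 -c "
from h import *
im,_=snap('top','top1.png'); snap('side','side1.png')
go([.505,-.001,.12],0)"
```

```text
[255.2 240.5] 373 [ 5.239e-01 -5.000e-04  1.900e-01]
[254.2 288.1] 456 [ 5.001e-01 -1.000e-04  1.900e-01]
mid [ 5.11993242e-01 -3.28341113e-04  1.90000000e-01] len 0.02378930825723765 yaw -1.0265886984021915
[ 0.5059 -0.0009  0.1408] [-1.7993e+02 -8.0000e-02  3.0000e-02]
go [0.505, -0.001, 0.12] 0 [-0.0011, 0.0002, 0.0212] [-0.0015, -0.0017, 0.0004]
```

View pics/w3.png

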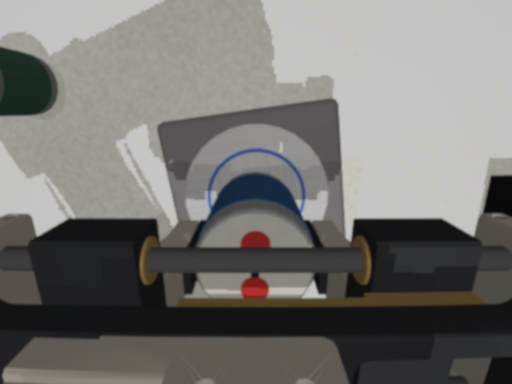

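The wrist view shows the tin held over the pan, with the dots at (255,241) and (254,288). The blue ring's arc is visible with its top at (256,150), so I'll fit the ring centre from that.

Run:
```python
from h import *
im=cv2.imread('pics/w3.png')[...,::-1].copy(); h=cv2.cvtColor(im,cv2.COLOR_RGB2HSV)
m=(h[...,0]>100)&(h[...,0]<128)&(h[...,1]>120)&(h[...,2]>80); m[200:]=0; m[:,:195]=0;m[:,320:]=0
v,u=np.nonzero(m); k=(v<178)|(u<212)|(u>298); u,v=u[k],v[k]
P=onz('wrist',np.c_[u,v],.072)[:,:2]
from scipy.optimize import least_squares
r=least_squares(lambda p:np.hypot(*(P-p[:2]).T)-p[2],[.5,0,.042],loss='soft_l1',f_scale=.001); print(len(u),r.x,np.abs(r.fun).mean())
```

```text
276 [ 0.50674809 -0.00113595  0.04049604] 0.00038270685978755535
```

Call:
carry_out:
  rows:
    - [0, 0, 0.01, 0, 0, 0]
    - [0, 0, 0.02, 0, 0, 0]
    - [0, 0, 0.026, 0, 0, 0]
    - [0, 0, 0.029, 0, 0, 0]
    - [0, 0, 0.031, 0, 0, 0]
    - [0, 0, 0.033, 0, 0, 0]
    - [0, 0, 0.033, 0, 0, 0]

```text
clock: 6.52
tool_pos: [0.5055, -0.0011, 0.1074]
orientation: [-179.9, -0.0, 0.0]
force: [-1.3, -0.7, -0.4]
opening: 0.0591
gripper_force: 30.0
```

Call:
carry_out:
  rows:
    - [0, 0, 0, 0, 0, 0]
    - [0, 0, 0, 0, 0, 0]
    - [0, 0, 0, 0, 0, 0]
    - [0, 0, 0, 0, 0, 0]
    - [0, 0, 0, 0, 0, 0]
    - [0, 0, 0, 0, 0, 0]
  grip: 1

```text
clock: 7.28
tool_pos: [0.5055, -0.001, 0.1073]
orientation: [-179.9, -0.0, 0.0]
force: [0.6, -0.3, 0.1]
opening: 0.0876
gripper_force: 0.0
```

Call:
carry_out:
  rows:
    - [0, 0, -0.02, 0, 0, 0]
    - [0, 0, -0.06, 0, 0, 0]
    - [0, 0, -0.11, 0, 0, 0]
    - [0, 0, -0.15, 0, 0, 0]
    - [0, 0, -0.17, 0, 0, 0]
    - [0, 0, -0.17, 0, 0, 0]
    - [0, 0, -0.17, 0, 0, 0]

```text
clock: 8.15
tool_pos: [0.5049, -0.0012, 0.2763]
orientation: [-179.9, 0.1, 0.0]
force: [0.1, -1.1, 0.0]
opening: 0.0875
gripper_force: 0.0
```

```bash
python3 tin.py .147 w4.png; python3 -c "
from h import *
go([.465,-.296,.29],0)"
```

```text
[254.9 169.3] 95 [ 0.5174 -0.0006  0.147 ]
[254.5 190.9] 85 [ 4.937e-01 -2.000e-04  1.470e-01]
[291.2 209.8] 53 [ 0.4722 -0.0405  0.147 ]
[ 0.5049 -0.0012  0.2763] [-1.7996e+02  1.0000e-01  0.0000e+00]
go [0.465, -0.296, 0.29] 0 [-0.0399, 0.2947, -0.014] [-0.0007, 0.0018, 0.0001]
```

View pics/w4.png

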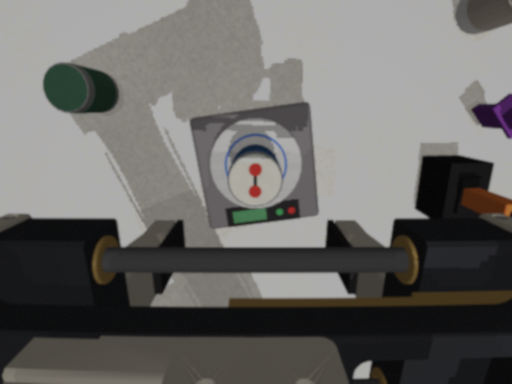

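The tin stands on the pan with its dots at (255,169) and (254,191). That puts the mark at about (0.5055, -0.0005) with yaw about -1°. Next, over the gauge.

Call:
carry_out:
  rows:
    - [-0.005, 0.04, -0.02, 0, 0, 0]
    - [-0.01, 0.085, -0.03, 0, 0, 0]
    - [-0.017, 0.13, -0.03, 0, 0, 0]
    - [-0.023, 0.175, -0.03, 0, 0, 0]
    - [-0.03, 0.22, -0.03, 0, 0, 0]
    - [-0.036, 0.265, -0.03, 0, 0, 0]
    - [-0.04, 0.295, -0.03, 0, 0, 0]
    - [-0.04, 0.295, -0.03, 0, 0, 0]

```text
clock: 9.2
tool_pos: [0.4646, -0.2978, 0.3052]
orientation: [-179.9, 0.2, -0.2]
force: [0.3, -0.3, -1.1]
opening: 0.0877
gripper_force: 0.0
```

Run:
```python
from h import *
im,Tw=snap('wrist','w5.png'); im,Tw=snap('wrist','w5.png')
B,_=blobs(im,lambda h,s,v:(h>=5)&(h<22)&(s>150)&(v>70),60)
for c,s in B: print(c,s,onz('wrist',c,.146,Tw).round(4))
print(Tw[:3,3],telemetry.get_obs()['orientation'])
```

```text
[254.7 169.2] [244 155  22  29 532] [[ 0.4711 -0.2958  0.146 ]]
[ 0.46486848 -0.29685873  0.30546388] [-1.79902679e+02  1.07293961e-01 -4.74489812e-02]
```

View pics/w5.png

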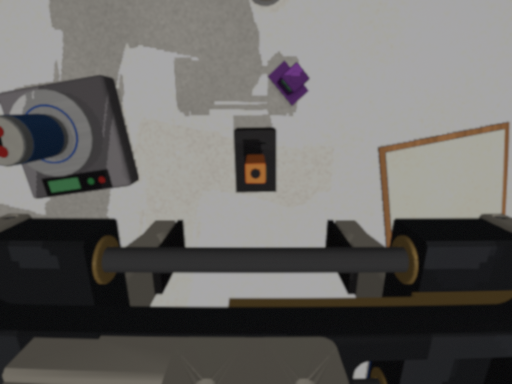

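The gauge handle's top face is centred at (255,173), spanning roughly columns 244 to 265 and rows 163 to 184, and its sides align with the image axes.

Run:
```python
from h import *
im=cv2.imread('pics/w5.png'); 
g=im[160:186,244:266].max(2); n,l,s,c=cv2.connectedComponentsWithStats((g<60).astype(np.uint8))
print([(c[i]+[244,160],s[i][4]) for i in range(1,n)])
print(onz('wrist',[[254.8,173.5],[244,173],[265,173]],.146).round(4))
# edge slope of handle via blob cols
h=cv2.cvtColor(im,cv2.COLOR_BGR2HSV); m=((h[...,0]<22)&(h[...,1]>150)&(h[...,2]>70))
for r in(164,168,172,176,180,183): u=np.nonzero(m[r,235:275])[0]+235; print(r,u.min(),u.max())
go([.465,-.296,.1],0)
```

```text
[(array([244.33333333, 161.16666667]), np.int32(6)), (array([265. , 160.5]), np.int32(2)), (array([255.07142857, 173.19047619]), np.int32(42)), (array([254.04347826, 184.41304348]), np.int32(46))]
[[ 0.4662 -0.2953  0.146 ]
 [ 0.4668 -0.2827  0.146 ]
 [ 0.4668 -0.3072  0.146 ]]
164 244 265
168 244 265
172 244 265
176 244 265
180 245 265
183 246 263
go [0.465, -0.296, 0.1] 0 [0.0003, 0.0001, 0.2058] [-0.0017, 0.0019, -0.0008]
```

Call:
carry_out:
  rows:
    - [0.0015, -0.001, 0.05, 0, 0, 0]
    - [0.0015, -0.001, 0.1, 0, 0, 0]
    - [0.0015, -0.001, 0.15, 0, 0, 0]
    - [0.0015, -0.001, 0.19, 0, 0, 0]
    - [0.0015, -0.001, 0.205, 0, 0, 0]
    - [0.0015, -0.001, 0.211, 0, 0, 0]
    - [0.0015, -0.001, 0.211, 0, 0, 0]

```text
clock: 10.18
tool_pos: [0.4679, -0.295, 0.0969]
orientation: [-180.0, -0.1, 0.0]
force: [-0.6, 0.2, -0.0]
opening: 0.0876
gripper_force: 0.0
```

Call:
carry_out:
  rows:
    - [0, 0, 0, 0, 0, 0]
    - [0, 0, 0, 0, 0, 0]
    - [0, 0, 0, 0, 0, 0]
    - [0, 0, 0, 0, 0, 0]
    - [0, 0, 0, 0, 0, 0]
    - [0, 0, 0, 0, 0, 0]
    - [0, 0, 0, 0, 0, 0]
    - [0, 0, 0, 0, 0, 0]
  grip: -1

```text
clock: 11.18
tool_pos: [0.467, -0.295, 0.0959]
orientation: [-179.9, 0.0, 0.0]
force: [-0.2, 0.1, -0.7]
opening: 0.0238
gripper_force: 30.0
```

Call:
carry_out:
  rows:
    - [0, 0, -0.015, 0, 0, 0]
    - [0, 0, -0.035, 0, 0, 0]
    - [0, 0, -0.065, 0, 0, 0]
    - [0, 0, -0.1, 0, 0, 0]
    - [0, 0, -0.14, 0, 0, 0]
    - [0, 0, -0.19, 0, 0, 0]
    - [0, 0, -0.2, 0, 0, 0]
    - [0, 0, -0.2, 0, 0, 0]

```text
clock: 12.18
tool_pos: [0.467, -0.295, 0.2969]
orientation: [-179.9, -0.1, 0.0]
force: [0.1, -0.0, -1.9]
opening: 0.024
gripper_force: 30.0
```

Run:
```python
from h import *
o=telemetry.get_obs(); print(o['force'],o['tool_pos'],o['opening'])
im,Tw=snap('wrist','w6.png'); s,_=snap('side','side6.png')
cv2.imwrite('pics/c6.png',np.hstack([im[150:384,130:390],cv2.resize(s[120:310,140:300],(197,234))])[...,::-1])
go([.5055,-.0005,.295],-1)
```

```text
[ 0.08093032 -0.03108279 -1.93064979] [ 0.4670261  -0.29502921  0.29692016] 0.02399188350343517
go [0.5055, -0.0005, 0.295] -1 [0.0392, -0.2943, 0.0004] [-0.002, 0.0017, 0.0175]
```

View pics/c6.png

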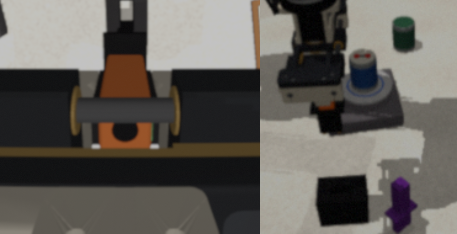

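The gauge is held upright in the fingers, clear of the stand, and the tin is on the pan. Carrying the gauge over the tin.

Call:
carry_out:
  rows:
    - [0.006, -0.04, 0, 0, 0, 0]
    - [0.012, -0.085, 0, 0, 0, 0]
    - [0.018, -0.13, 0, 0, 0, 0]
    - [0.024, -0.175, 0, 0, 0, 0.01]
    - [0.03, -0.22, 0, 0, 0, 0.017]
    - [0.035, -0.26, 0, 0, 0, 0.017]
    - [0.039, -0.285, 0, 0, 0, 0.017]
    - [0.039, -0.2945, 0, 0, 0, 0.017]

```text
clock: 13.28
tool_pos: [0.5054, 0.0004, 0.2947]
orientation: [-180.0, 0.2, -0.9]
force: [0.3, -0.3, -1.7]
opening: 0.024
gripper_force: 30.0
```

Call:
carry_out:
  rows:
    - [0, 0, 0.01, 0, 0, 0]
    - [0, 0, 0.02, 0, 0, 0]
    - [0, 0, 0.03, 0, 0, 0]
    - [0, 0, 0.04, 0, 0, 0]
    - [0, 0, 0.05, 0, 0, 0]
    - [0, 0, 0.055, 0, 0, 0]
    - [0, 0, 0.055, 0, 0, 0]
    - [0, 0, 0.055, 0, 0, 0]

```text
clock: 14.28
tool_pos: [0.5062, -0.0006, 0.2417]
orientation: [-179.9, -0.0, -1.0]
force: [-0.3, 0.3, -1.4]
opening: 0.0239
gripper_force: 30.0
```

Run:
```python
from h import *
o=telemetry.get_obs(); print(o['force'],o['tool_pos'],o['orientation'])
im,Tw=snap('wrist','w7.png'); s,_=snap('side','side7.png')
cv2.imwrite('pics/c7.png',np.hstack([cv2.resize(im[100:300,170:340],(340,400)),cv2.resize(s[120:250,170:285],(354,400),interpolation=cv2.INTER_CUBIC)])[...,::-1])
```

```text
[-0.34893037  0.28958275 -1.36147012] [ 0.50622666 -0.00059626  0.24165105] [-1.79940786e+02 -3.91993789e-02 -9.51816406e-01]
```

View pics/c7.png

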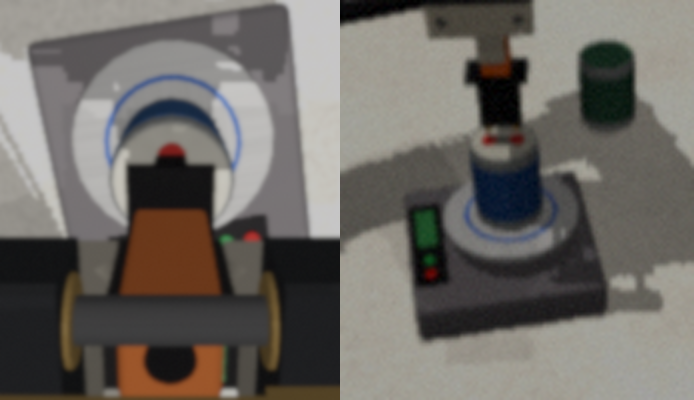

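The left panel shows the blade above the far dot, centred sideways. The right panel shows the pins just over the dots, which are at about crop (488,140) and (516,140). I'll check the x alignment from the side view.

Run:
```python
from h import *
s=cv2.imread('pics/side7.png')[...,::-1].copy()
B,_=blobs(s,lambda h,S,v:((h<8)|(h>172))&(S>100)&(v>60),4)
P=[]
for c,st in B:
    if 200<c[0]<250 and 130<c[1]<180:
        print(c,st[4],onz('side',c,.147).round(4))
o,_=ray('side',[0,0])
def ony(px,y=-.007): o,v=ray('side',px); return o+v*((y-o[1])/v[:,1:2])
g=s.max(2)
for r in range(144,162,2):
    u=np.arange(205,250); row=g[r,205:250]; d=u[row<45]
    if len(d): a=ony([[d.min()-.5,r],[d.max()+.5,r]]); print(r,d.min(),d.max(),a[:,0].round(4),a[0,2].round(3),'mid',a[:,0].mean().round(4))
```

```text
[227.  164.7] 14 [[5.207e-01 3.000e-04 1.470e-01]]
[218. 165.] 11 [[0.4966 0.0009 0.147 ]]
144 211 249 [0.4836 0.5831] 0.221 mid 0.5333
146 212 249 [0.4856 0.5829] 0.214 mid 0.5342
148 215 249 [0.4927 0.5827] 0.208 mid 0.5377
150 215 249 [0.4921 0.5825] 0.202 mid 0.5373
152 216 249 [0.4942 0.5823] 0.195 mid 0.5382
154 216 249 [0.4936 0.5821] 0.189 mid 0.5379
156 216 249 [0.4931 0.5819] 0.182 mid 0.5375
158 216 249 [0.4926 0.5817] 0.176 mid 0.5371
160 217 228 [0.4946 0.5261] 0.169 mid 0.5104
```

Run:
```python
from h import *
g=cv2.imread('pics/side7.png').max(2).astype(float)
def ony(px,y=-.007): o,v=ray('side',px); return o+v*((y-o[1])/v[:,1:2])
def cross(r,u0,du):
    u=u0
    while g[r,u]<55: u+=du
    f=(55-g[r,u-du])/(g[r,u]-g[r,u-du]); return u-du+du*f
for r in range(149,160,2):
    a,b=cross(r,222,-1),cross(r,222,1); P=ony([[a,r],[b,r]]); print(r,round(a,1),round(b,1),P[:,0].round(4),P[:,0].mean().round(4))
```

```text
149 214.6 227.5 [0.4928 0.5257] 0.5092
151 214.8 227.6 [0.4927 0.5258] 0.5092
153 215.1 227.8 [0.4929 0.5256] 0.5093
155 215.4 227.8 [0.4931 0.5252] 0.5092
157 215.5 228.1 [0.4929 0.5257] 0.5093
159 215.7 228.3 [0.4927 0.5258] 0.5093
```

The blade is vertical and within 1 mm of the dots' middle. I'll lower it gently.

Call:
carry_out:
  rows:
    - [0, 0, 0.003, 0, 0, 0]
    - [0, 0, 0.006, 0, 0, 0]
    - [0, 0, 0.008, 0, 0, 0]
    - [0, 0, 0.01, 0, 0, 0]
    - [0, 0, 0.011, 0, 0, 0]
    - [0, 0, 0.012, 0, 0, 0]
    - [0, 0, 0.012, 0, 0, 0]
    - [0, 0, 0.012, 0, 0, 0]

```text
clock: 15.38
tool_pos: [0.506, -0.0007, 0.2293]
orientation: [-179.9, -0.0, -1.0]
force: [-0.4, -0.2, 0.3]
opening: 0.0237
gripper_force: 30.0
```

Call:
carry_out:
  rows:
    - [0, 0, 0.001, 0, 0, 0]
    - [0, 0, 0.002, 0, 0, 0]
    - [0, 0, 0.003, 0, 0, 0]
    - [0, 0, 0.003, 0, 0, 0]
    - [0, 0, 0.003, 0, 0, 0]
    - [0, 0, 0.003, 0, 0, 0]

```text
clock: 16.12
tool_pos: [0.506, -0.0006, 0.2264]
orientation: [-179.9, -0.0, -1.0]
force: [-0.3, 0.6, 0.2]
opening: 0.0239
gripper_force: 30.0
```

Call:
carry_out:
  rows:
    - [0, 0, 0.001, 0, 0, 0]
    - [0, 0, 0.002, 0, 0, 0]
    - [0, 0, 0.002, 0, 0, 0]
    - [0, 0, 0.002, 0, 0, 0]

```text
clock: 16.62
tool_pos: [0.506, -0.0007, 0.2243]
orientation: [-179.9, -0.0, -1.0]
force: [-1.1, 0.2, 2.5]
opening: 0.0239
gripper_force: 30.0
```

```bash
cat > f.py <<'E'
from h import *
F=[]
for i in range(15): viewer.snapshot('side'); F.append(telemetry.get_obs()['force'])
print(np.mean(F,0),np.std(F,0)); print(telemetry.get_obs()['tool_pos'])
E
python3 f.py
```

```text
[-0.54154245 -0.02362608  2.36808923] [0.55498309 0.50658332 0.37941301]
[ 0.50600538 -0.00063684  0.22426617]
```

The net push is about 2.4 + 1.4 = 3.8 N. One last look before handing in.

Run:
```python
from h import *
s,_=snap('side'); w,_=snap('wrist')
cv2.imwrite('pics/c8.png',np.hstack([cv2.resize(w[100:300,170:340],(340,400)),cv2.resize(s[120:250,170:285],(354,400),interpolation=cv2.INTER_CUBIC)])[...,::-1])
```

```text
(no output)
```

View pics/c8.png

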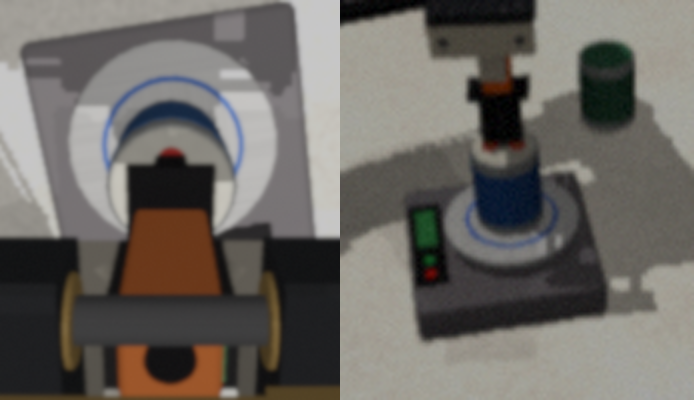

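The pins rest on the two dots (crop about (490,146) and (517,146)), and the tin is upright and centred in the ring. Handing in.

```bash
python3 -c "
from h import *
print(workorder.close_job())"
```

```text
the job is handed in; nothing more can be done
None
```

I handed the job in with the blue tin upright and centred on the pan and the gauge held upright, its pins on the two red dots, pressing with about 3.8 N; the hand-in gave no verdict.

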